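# Find the high spot of a peeler drum

## Task

The wooden drum on this fruit-peeler spindle runs off centre. Press the gauge's black push knob down until the sprung plunger meets the drum and the needle has gone round about a quarter turn; then turn the spindle in its V-block by the four-spoke handle until the drum's highest place is under the plunger, where the needle reads most, and leave it there with everything let go. Be gentle: do not lift the spindle out of the V, do not run the plunger to the end of its travel, and leave the tools lying about alone.

Things in the scene. Friction and masses are not known exactly. Their poses are not given: they have to be found in the camera images.
- vblock: Fixed steel V-block, base plate 110 x 230 x 15 mm; origin at the centre of its underside on the worktop. Two oiled V saddles, 25 mm wide, centred 85 mm either side of the origin along its y, hold the spindle with its axis 85 mm above the worktop along the V-block's y. Its -x side faces the robot; 'away from the robot' below means its +x.
- spindle: Loose steel spindle, 24 mm diameter, 260 mm long, about 0.92 kg in all; origin on its axis, midway between the saddles; its y axis runs along it. It lies in the V by its weight alone, turns with a little friction and stays where it is left. Handle at the -y end; the four spokes point along the body's +-x and +-z, so at the start one is upright.
- drum_axis (a point): Point on the spindle axis in the middle of its wooden drum (56 mm diameter, 36 mm wide), which is fixed 5 mm off centre, so its top lies 23 to 33 mm above the axis as it turns. The high spot's angle must be felt with the gauge. It starts 57 to 149 deg from the top on the robot's side: it comes up when the top of the handle is pushed away from the robot.
- handle (a point): Middle of the four-spoke handle, on the spindle axis 140 mm from the drum's middle: hub 32 mm diameter, 26 mm long; round rubber-sleeved spokes 11 mm thick whose ends reach 58 mm from the axis. Push an upright spoke sideways (1 to 2 N) with the fingertips between hub and end and it leans away and turns the spindle; pushing on the end of one that leans over 40 deg towards you only jams. Knocks (over 20 N) or hard shoves that ride the spindle up the V do not do.
- gauge: Fixed gauge stand: steel base 90 x 65 x 14 mm, round 20 mm column 254 mm high; origin at the centre of its underside, 160 mm from the drum's middle towards the V-block's +y.
- push (a point): Centre of the flat top of the black push knob (28 mm diameter, stands 33 mm above the carriage arm) of the gauge's sliding carriage. Pushing it straight down lowers the carriage with dial and plunger; sliding friction is about 7 N less the 2 N weight, and it stays where it is left.
- carriage (a joint): How far the carriage has been lowered, m: 0 at the top, 0.045 at its end stop; 0 to 0.008 at the start.
- plunger: Sprung steel plunger under the dial, rod of 6 mm with a ball end of 8 mm; can be pushed 21 mm up into the dial, spring 0.5 N at first and 1.7 N at the end. It starts some 10 to 30 mm above the drum.
- tip (a point): Lowest point of the plunger's ball end, above the drum's middle.
- needle (a joint): Angle of the needle on the round, upward-facing dial (64 mm diameter), rad, clockwise seen from above, 0 pointing to the gauge's +x with the plunger free: 0.25 rad for each mm the plunger is pushed in, 5.25 rad at the end of its travel.
- screwdriver: Bystander: screwdriver, about 0.2 m long, lying on the worktop on the robot's side of the V-block
- spare_collar: Bystander: spare wooden collar, ring of 52 mm outer diameter and 20 mm high, lying flat beyond the V-block
- wrench: Bystander: steel wrench lying flat beyond the V-block
Things that resemble listed ones, but are neither listed nor needed, are in the scene too. Leave any red or yellow look-alike of the gauge alone.

How it is judged:
By the outcome, as a careful person would: the job done as asked, in the order asked, and still so for the second after the job is handed in, with the robot touching nothing.
It also fails if it takes over 72 s, if anything falls off the work surface, if the arm or the gripper's body presses on something with over 40 N, if the wrist force passes 120 N, or if a joint passes its speed limit or range.

## Robot

A 6-joint arm with a two-finger parallel gripper is mounted at the origin on the work surface. World frame = base frame: x ahead of the robot, y to its left, z up, the work surface at z = 0. Lengths are in m, angles in rad, forces in N, time in s.
With the tool pointing down it reaches from about 0.375 to 0.975 m from the base axis. Payload 3.8 kg.
Tool frame: the origin (TCP) lies midway between the tips of the shut fingers; the grasp point (between the pads) lies 19 mm behind it; z points along the fingers, y is the line along which they close (so a half turn about z gives the same grasp; the last joint's range is limited). The gripper opens to 85 mm and grips with 20 to 120 N. Pads are 22 mm wide; open, the fingers measure 114 mm over their backs; the gripper's body (76 mm by 85 mm) begins 54 mm behind the grasp point. The pads swing forward as they close: fully open they stand 13 mm farther back than shut.
Start: joints at [-1.175, 0.264, 1.604, -0, 1.274, -0.037], TCP at [0.283, -0.613, 0.231] pointing down, gripper open.
Joint ranges: [-2.63, 2.63], [-0.94, 2.18], [0.31, 2.57], [-1.31, 4.45], [0, 2.66], [-2.55, 2.55]. Speed limits (rad/s): [2.57, 2.57, 3.14, 3.14, 3.14, 3.14].

## Interface

Orientations are given as a rotation vector (axis times angle).
In Python, from workcell import bot, imaging gives the robot as it stands.
- The arm moves only by the tool step_arm, never from a script. Its argument "series" is a list of rows, each an object of numbers: "grip": the closure, from -1 (fully open) to 1 (shut); "x", "y", "z": the shift along the tool's x, y, z normalised to -1 to 1, where 1 is 500 mm; "ax", "ay", "az": the turn, a rotation vector about the tool's x, y, z normalised to -1 to 1, where 1 is 30 degrees. A call has 1 to 12 rows; each row is the pose to reach, as a shift and turn from the pose commanded when the call began, along the tool's axes at that moment; what a row does not reach only later rows make up. A row lasts 1/10 s, in which the tool goes at most 50 mm and 8.59 degrees, less where a joint would pass 70% of its speed; a pose out of reach is approached as far as the arm can. A call with a number of a shift or a turn outside -1 to 1 is refused whole. A call with a gripper value outside its range is refused whole. The fingers move at their own pace and stop on an object; "force" is the grip in N (left out, the last holds). Time passes only in rows, so rows that repeat a pose let the fingers close. It gives the time, the measured TCP pose, the force, the opening and the grip force at its end, in the units of the state.
- bot.read_state(): the state, without advancing time (a new reading comes with each control period).
- imaging.read_camera(name): name is "side" or "top" or "wrist"; returns a dict with "img" (400x640x3 uint8, red, green, blue), "fx", "fy", "cx", "cy" (pixels), "R" (3x3) and "t" (3): a world point X has camera coordinates R X + t. Camera axes: x right, y down, z forward; pixel columns grow to the right and rows downward; lengths in m; the calibration is good to about 2 mm. A picture is of the moment at which its call begins. There is no depth.
- bot.finish_job(): hands the job in; it is judged then, once.
The state is a dict: "time": time; "q": joint angles; "joint_vel": joint speeds; "joint_torque": joint torques, N m; "tool_pos": TCP position; "tcp_rot": TCP orientation; "wrist_force": force on the tool from outside, world axes, zero at the start; "torque": the same for the moment, N m; "width": opening from 0.0 (shut) to 1.0 (fully open); "grip_force": force on a finger pad.
Only numpy, scipy, OpenCV 4.12 (cv2) and the standard library are available. Lean on these libraries where they do the work, as an engineer would, in place of code of your own. Each camera call takes 0.05 s, during which the arm holds its last target. There are 200 camera calls.

## Working session

There is one attempt and no reset: what is moved stays moved. The work goes in short steps, Python scripts to look and compute and a tool call to move; the robot and the scene stay as the last step left them, time stands still between calls to the robot, and variables do not carry over. Pictures are saved under pics/ and viewed, at most 10 in all, crops included, and the job is handed in when it is done.

Besides the shell and the picture viewer there is one more tool, called after "Call:" in YAML: its name, and indented under it one key for each argument. step_arm: Moves the arm, as the interface text tells. Scaled input: -1 to 1 covers 500 mm each way for a shift and 30 degrees each way for a turn. Its arguments: {"type":"object","properties":{"series":{"type":"array","items":{"type":"object","properties":{"grip":{"type":"number"},"x":{"type":"number","minimum":-1,"maximum":1},"y":{"type":"number","minimum":-1,"maximum":1},"z":{"type":"number","minimum":-1,"maximum":1},"ax":{"type":"number","minimum":-1,"maximum":1},"ay":{"type":"number","minimum":-1,"maximum":1},"az":{"type":"number","minimum":-1,"maximum":1}}}},"force":{"type":"number"}},"required":["series"]}

```bash
mkdir -p pics; cat > h.py <<'E'
import numpy as np,cv2
from workcell import bot,imaging
from scipy.spatial.transform import Rotation as Ro
def cam(n,save=None):
    c=imaging.read_camera(n); c['R']=np.array(c['R']); c['t']=np.array(c['t'])
    if save: cv2.imwrite('pics/'+save,c['img'][:,:,::-1])
    return c
def ray(c,u,v):
    d=c['R'].T@np.array([(u-c['cx'])/c['fx'],(v-c['cy'])/c['fy'],1]); return -c['R'].T@c['t'],d/np.linalg.norm(d)
def plane(c,u,v,z):
    o,d=ray(c,u,v); return o+d*(z-o[2])/d[2]
def proj(c,X):
    p=c['R']@np.array(X)+c['t']; return np.array([c['fx']*p[0]/p[2]+c['cx'],c['fy']*p[1]/p[2]+c['cy']])
def tri(c1,p1,c2,p2):
    o1,d1=ray(c1,*p1);o2,d2=ray(c2,*p2)
    s=np.linalg.lstsq(np.c_[d1,-d2],o2-o1,rcond=None)[0]
    a,b=o1+s[0]*d1,o2+s[1]*d2; return (a+b)/2,np.linalg.norm(a-b)
def totool(dw):
    s=bot.read_state(); return Ro.from_rotvec(s['tcp_rot']).inv().apply(dw)/0.5
E
python3 - <<'E'
from h import *
a=cam('top','top0.png');b=cam('side','side0.png')
for c in(a,b):print(-c['R'].T@c['t'],c['R'][2],c['fx'])
s=bot.read_state();print(s['time'],s['tool_pos'],s['tcp_rot'],s['width'])
E
```

```text
[0.34421547 0.10630752 1.20320752] [ 0.1285948  0.0038881 -0.9916896] 385.9646143594609
[ 0.40353115 -0.59887828  0.71678473] [ 0.10354876  0.77003548 -0.62954191] 369.9426973469725
0.1 [ 0.28286735 -0.61214549  0.23008239] [-3.06639734e+00 -6.74104525e-01  5.20207572e-04] 1.0039250804193556
```

View pics/top0.png

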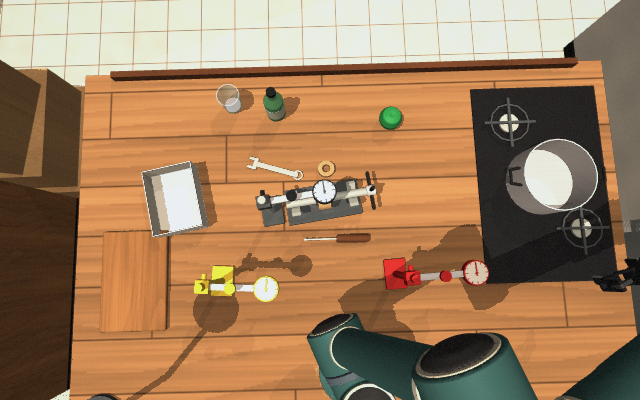

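View pics/side0.png

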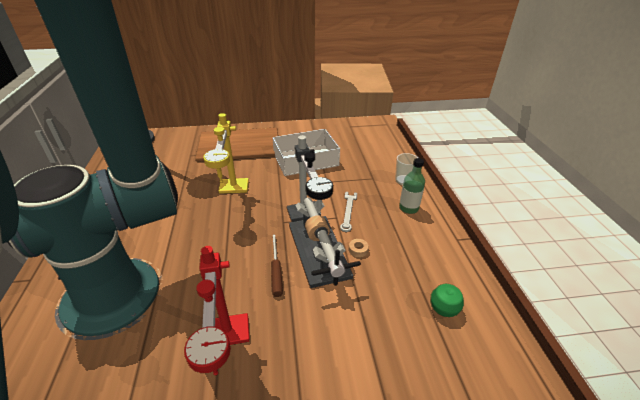

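The top view shows three gauges: steel/black at about (264,203) with its dial at (324,191) over the V-block, yellow at (225,285) and red at (400,275). The steel one fits, because it stands in line with the V-block and spindle; the coloured ones are look-alikes. The handle is at about (372,190), the screwdriver at (338,239), the collar at (326,169) and the wrench at (275,168). An enlarged crop will confirm this.

```bash
python3 - <<'E'
import cv2,numpy as np
a=cv2.imread('pics/top0.png')[160:235,245:390];b=cv2.imread('pics/side0.png')[130:290,270:380]
A=cv2.resize(a,None,fx=5.5,fy=5.5,interpolation=cv2.INTER_CUBIC)[:,:797]
cv2.imwrite('pics/topc.png',A)
cv2.imwrite('pics/sidec.png',cv2.resize(b,None,fx=3.7,fy=3.7,interpolation=cv2.INTER_CUBIC))
E
```

```text
(no output)
```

View pics/topc.png

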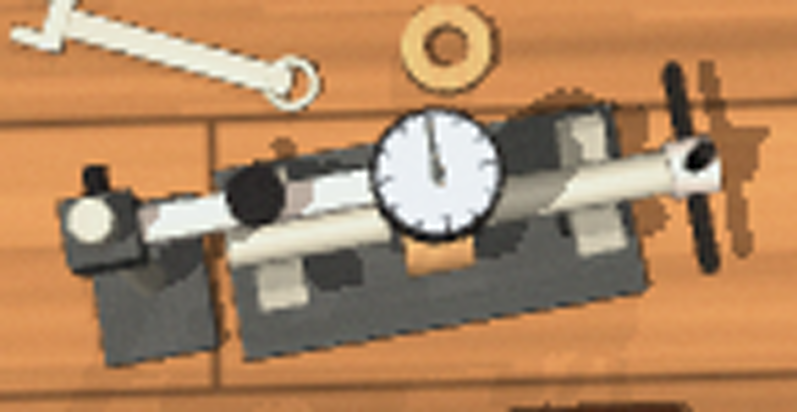

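View pics/sidec.png

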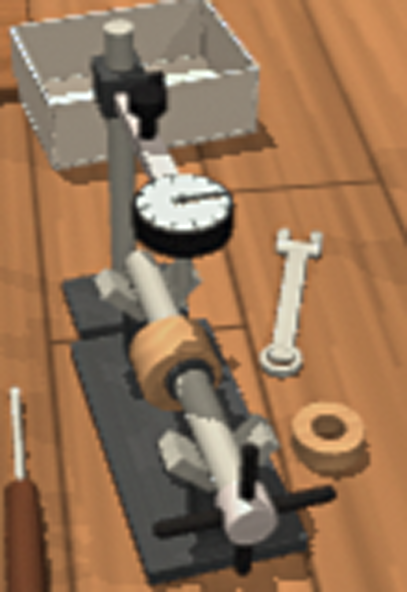

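The top crop confirms the steel gauge: dial at full-image pixel (324.5,191.3) with its needle up (+x), push knob at (291.5,195.3), and the upright spoke tip near (372.8,187.3). In the side view the knob is at about (310.5,152), the dial at (319.7,184) and the upright spoke tip at (337.3,253).

```bash
python3 - <<'E'
from h import *
np.set_printoptions(precision=4,suppress=True)
a=cam('top');b=cam('side')
T=lambda u,v:(245+u/5.5,160+v/5.5); S=lambda u,v:(270+u/3.7,130+v/3.7)
P={}
for n,t,s in [('knob',(256,194),(150,82)),('dial',(437,172),(184,200)),('spoketop',(703,150),(249,452)),('sp+x',(672,68),(333,492)),('sp-x',(710,268),(160,527)),('column',(91,220),(118,30))]:
    P[n],e=tri(a,T(*t),b,S(*s));print(n,P[n],e)
c=np.array([plane(a,*T(*p),.015) for p in [(245,358),(645,288),(610,103),(218,170)]]);print(c,c.mean(0))
y=(c[0]-c[1]+c[3]-c[2])[:2];print('yaw of y',np.arctan2(y[1],y[0])*57.3-90, np.linalg.norm(y)/2)
x=(P['sp+x']-P['sp-x']);print('yaw x',np.arctan2(x[1],x[0])*57.3,np.linalg.norm(x))
d=P['column']-P['dial'];print('col-dial yaw',np.arctan2(d[1],d[0])*57.3-90,np.linalg.norm(d[:2]))
d=P['column']-P['knob'];print('col-knob',np.linalg.norm(d[:2]))
s=bot.read_state();print(Ro.from_rotvec(s['tcp_rot']).as_matrix(),s['tool_pos'],s['wrist_force'],s['time'])
E
```

```text
knob [0.4926 0.1615 0.2515] 0.005332628426932753
dial [0.5047 0.0782 0.2164] 0.002847980473091215
spoketop [ 0.5247 -0.0601  0.1341] 0.0016591328271003594
sp+x [ 0.5791 -0.0536  0.0843] 0.003632096123704729
sp-x [ 0.4706 -0.0683  0.0854] 0.003813509247973105
column [0.4813 0.2369 0.249 ] 0.0016524749153455287
[[ 0.4333  0.1834  0.015 ]
 [ 0.4663 -0.0423  0.015 ]
 [ 0.5725 -0.0271  0.015 ]
 [ 0.5405  0.1966  0.015 ]] [0.5031 0.0776 0.015 ]
yaw of y 8.2364120751853 0.22702768343947552
yaw x 7.7572684031469334 0.10955485445266248
col-dial yaw 8.360534779701197 0.16047058045829354
col-knob 0.07624033428242197
[[ 0.9078  0.4194 -0.0006]
 [ 0.4194 -0.9078  0.0014]
 [ 0.     -0.0015 -1.    ]] [ 0.2829 -0.6123  0.2304] [-0.0839  0.264  -0.044 ] 0.2
```

The points agree with each other: yaw about 8.1°, spoke span about 110–116 mm, axis height 85 mm, column to dial 160 mm. The knob top is near (0.492, 0.161, 0.25) and the handle centre near (0.524, -0.061, 0.085). I'll lift, shut the fingers and travel.

Call:
step_arm:
  series:
    - {"z": -0.1,"grip": 1}
    - {"z": -0.2,"grip": 1}
    - {"x": 0.62,"y": -0.74,"z": -0.2,"az": 0.55,"grip": 1}
    - {"x": 0.62,"y": -0.74,"z": -0.2,"az": 0.55,"grip": 1}
    - {"x": 0.62,"y": -0.74,"z": -0.2,"az": 0.55,"grip": 1}
    - {"x": 0.62,"y": -0.74,"z": -0.2,"az": 0.55,"grip": 1}
    - {"x": 0.62,"y": -0.74,"z": -0.2,"az": 0.55,"grip": 1}
    - {"x": 0.62,"y": -0.74,"z": -0.2,"az": 0.55,"grip": 1}
    - {"x": 0.62,"y": -0.74,"z": -0.2,"az": 0.55,"grip": 1}
    - {"x": 0.62,"y": -0.74,"z": -0.2,"az": 0.55,"grip": 1}
    - {"x": 0.62,"y": -0.74,"z": -0.2,"az": 0.55,"grip": 1}
    - {"x": 0.62,"y": -0.74,"z": -0.2,"az": 0.55,"grip": 1}

```text
validation failed for argument at $.se...
```

```bash
python3 - <<'E'
from h import *
s=bot.read_state();p=np.array(s['tool_pos']);print(s['time'],p,s['q'],s['tcp_rot'])
print('tool dir xaxis',Ro.from_rotvec(s['tcp_rot']).as_matrix()[:,0])
print(totool(np.array([.492,.161,.30])-p))
E
```

```text
0.2 [ 0.28289605 -0.61233533  0.23040009] [-1.17491979e+00  2.64500829e-01  1.60487772e+00 -3.12936306e-05
  1.27371265e+00 -3.69146699e-02] [-3.06688546e+00 -6.74232172e-01  4.66237647e-04]
tool dir xaxis [9.07794792e-01 4.19414609e-01 2.54172685e-05]
[ 1.02834676 -1.22886426 -0.13733222]
```

Call:
step_arm:
  series:
    - {"x": 0,"y": 0,"z": -0.1,"ax": 0,"ay": 0,"az": 0,"grip": 1}
    - {"x": 0,"y": 0,"z": -0.2,"ax": 0,"ay": 0,"az": 0,"grip": 1}
  force: 20

```text
time: 0.4
tool_pos: [0.2824, -0.6111, 0.3287]
tcp_rot: [-3.061, -0.673, 0.002]
wrist_force: [1.4, -0.3, 1.1]
width: 0.69
grip_force: 0.0
```

Call:
step_arm:
  series:
    - {"x": 0.62,"y": -0.74,"z": 0,"ax": 0,"ay": 0,"az": 0.55,"grip": 1}
    - {"x": 0.62,"y": -0.74,"z": 0,"ax": 0,"ay": 0,"az": 0.55,"grip": 1}
    - {"x": 0.62,"y": -0.74,"z": 0,"ax": 0,"ay": 0,"az": 0.55,"grip": 1}
    - {"x": 0.62,"y": -0.74,"z": 0,"ax": 0,"ay": 0,"az": 0.55,"grip": 1}
    - {"x": 0.62,"y": -0.74,"z": 0,"ax": 0,"ay": 0,"az": 0.55,"grip": 1}
    - {"x": 0.62,"y": -0.74,"z": 0,"ax": 0,"ay": 0,"az": 0.55,"grip": 1}
    - {"x": 0.62,"y": -0.74,"z": 0,"ax": 0,"ay": 0,"az": 0.55,"grip": 1}
    - {"x": 0.62,"y": -0.74,"z": 0,"ax": 0,"ay": 0,"az": 0.55,"grip": 1}
    - {"x": 0.62,"y": -0.74,"z": 0,"ax": 0,"ay": 0,"az": 0.55,"grip": 1}
    - {"x": 0.62,"y": -0.74,"z": 0,"ax": 0,"ay": 0,"az": 0.55,"grip": 1}
  force: 20

```text
time: 1.4
tool_pos: [0.4094, -0.144, 0.3314]
tcp_rot: [-3.133, -0.23, -0.001]
wrist_force: [1.3, -0.7, 0.5]
width: 0.001
grip_force: 0.0
```

```bash
python3 - <<'E'
from h import *
s=bot.read_state();p=np.array(s['tool_pos']);print(s['time'],p,s['q'],s['tcp_rot'])
print('tool xaxis',Ro.from_rotvec(s['tcp_rot']).as_matrix()[:,0])
print(totool(np.array([.492,.161,.275])-p))
c=cam('wrist','w0.png'); C=-c['R'].T@c['t'];print(C,c['R'][2],c['fx'],totool(C-p)*.5)
E
```

```text
1.4 [ 0.40937928 -0.1439608   0.33136978] [-3.96263279e-01 -2.54726232e-01  1.94381149e+00  8.81907220e-04
  1.45205506e+00  1.02805953e+00] [-3.13260822e+00 -2.29668930e-01 -1.25577969e-03]
tool xaxis [9.89306816e-01 1.45846903e-01 8.39599657e-04]
[ 0.25233499 -0.57924145  0.11325055]
[ 0.47925792 -0.13450573  0.47339497] [-0.27330232 -0.04111856 -0.96104896] 340.9482239577507 [ 0.07085208  0.00042271 -0.1418569 ]
```

View pics/w0.png

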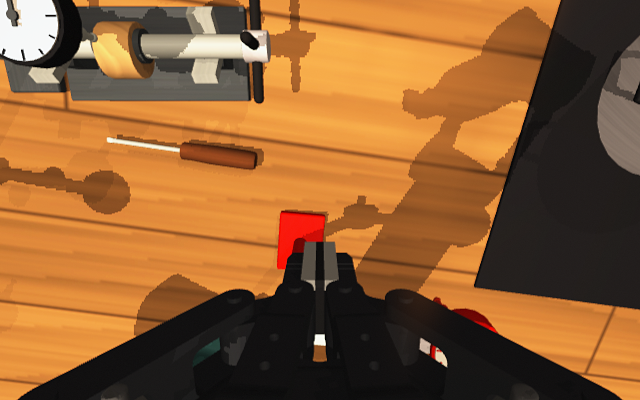

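The wrist view shows the camera is on the tool's +x side. The dial is at upper left (20,25), the handle's upright spoke at about (250,40) and the screwdriver at (210,152). I'll move so the knob is in this camera's view and refine it there.

Call:
step_arm:
  series:
    - {"x": 0.14,"y": -0.57,"z": 0,"ax": 0,"ay": 0,"az": 0,"grip": 1}
    - {"x": 0.14,"y": -0.57,"z": 0,"ax": 0,"ay": 0,"az": 0,"grip": 1}
    - {"x": 0.14,"y": -0.57,"z": 0,"ax": 0,"ay": 0,"az": 0,"grip": 1}
    - {"x": 0.14,"y": -0.57,"z": 0,"ax": 0,"ay": 0,"az": 0,"grip": 1}
    - {"x": 0.14,"y": -0.57,"z": 0,"ax": 0,"ay": 0,"az": 0,"grip": 1}
    - {"x": 0.14,"y": -0.57,"z": 0,"ax": 0,"ay": 0,"az": 0,"grip": 1}
    - {"x": 0.14,"y": -0.57,"z": 0,"ax": 0,"ay": 0,"az": 0,"grip": 1}
    - {"x": 0.14,"y": -0.57,"z": 0,"ax": 0,"ay": 0,"az": 0,"grip": 1}
  force: 20

```text
time: 2.25
tool_pos: [0.4372, 0.1459, 0.3309]
tcp_rot: [3.132, 0.232, -0.001]
wrist_force: [0.3, 0.5, -0.2]
width: -0.0
grip_force: 0.0
```

```bash
python3 - <<'E'
from h import *
c=cam('wrist','w1.png')
s=bot.read_state();p=np.array(s['tool_pos']);print(s['time'],p)
for X in([.492,.161,.2515],[.5047,.0782,.2164]):print(proj(c,X))
E
```

```text
2.3 [0.43729318 0.14493266 0.3310026 ]
[306.66004021 123.77893967]
[422.35372142 120.03509635]
```

View pics/w1.png

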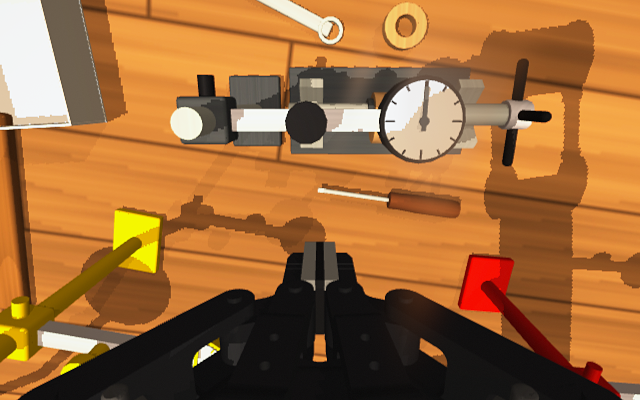

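The knob is at (306,122), against a prediction of (307,124). The dial is at (423,120) with the needle at 0 (+x). I'll go to just above the knob.

Call:
step_arm:
  series:
    - {"x": 0.112,"y": -0.016,"z": 0,"ax": 0,"ay": 0,"az": 0,"grip": 1}
    - {"x": 0.112,"y": -0.016,"z": 0.06,"ax": 0,"ay": 0,"az": 0,"grip": 1}
    - {"x": 0.112,"y": -0.016,"z": 0.12,"ax": 0,"ay": 0,"az": 0,"grip": 1}
    - {"x": 0.112,"y": -0.016,"z": 0.13,"ax": 0,"ay": 0,"az": 0,"grip": 1}
    - {"x": 0.112,"y": -0.016,"z": 0.13,"ax": 0,"ay": 0,"az": 0,"grip": 1}
    - {"x": 0.112,"y": -0.016,"z": 0.13,"ax": 0,"ay": 0,"az": 0,"grip": 1}
  force: 20

```text
time: 2.9
tool_pos: [0.4925, 0.1605, 0.268]
tcp_rot: [-3.133, -0.225, -0.004]
wrist_force: [0.3, 0.7, 0.0]
width: 0.002
grip_force: 0.0
```

Call:
step_arm:
  series:
    - {"x": 0,"y": 0,"z": 0.008,"ax": 0,"ay": 0,"az": 0,"grip": 1}
    - {"x": 0,"y": 0,"z": 0.016,"ax": 0,"ay": 0,"az": 0,"grip": 1}
    - {"x": 0,"y": 0,"z": 0.024,"ax": 0,"ay": 0,"az": 0,"grip": 1}
    - {"x": 0,"y": 0,"z": 0.03,"ax": 0,"ay": 0,"az": 0,"grip": 1}
    - {"x": 0,"y": 0,"z": 0.03,"ax": 0,"ay": 0,"az": 0,"grip": 1}
  force: 20

```text
time: 3.4
tool_pos: [0.4913, 0.1613, 0.2506]
tcp_rot: [3.133, 0.228, -0.002]
wrist_force: [-0.3, -0.8, -0.2]
width: 0.0
grip_force: 0.0
```

```bash
python3 - <<'E'
from h import *
s=bot.read_state();print(s['time'],s['tool_pos'],s['wrist_force'])
c=cam('wrist');d=cam('top')
X=[.5047,.0782,.2164];print(proj(c,X),proj(d,X))
u,v=proj(c,X).astype(int)
A=c['img'][max(v-80,0):v+80,max(u-100,0):u+100]
u,v=proj(d,X).astype(int);B=d['img'][v-20:v+20,u-25:u+25]
cv2.imwrite('pics/d1.png',np.vstack([cv2.resize(A,(600,300)),cv2.resize(B,(600,300))])[:,:,::-1])
E
```

```text
3.4 [0.49129543 0.16125961 0.25061803] [-0.33007269 -0.81364125 -0.19402092]
[469.58686067 230.98930977] [324.43777876 190.70907591]
```

```bash
cat >> h.py <<'E'
def needle(c,z,ctr=(.5047,.0782),yaw=8.1,r=(.007,.019)):
    # refine centre from the white face, then find the darkest direction
    g=cv2.cvtColor(c['img'],cv2.COLOR_RGB2GRAY).astype(np.float32)
    n=np.arange(-.045,.0451,.0005); X,Y=np.meshgrid(n,n)
    W=np.stack([X+ctr[0],Y+ctr[1],0*X+z],-1)
    q=W@c['R'].T+c['t']; im=cv2.remap(g,(c['fx']*q[...,0]/q[...,2]+c['cx']).astype(np.float32),(c['fy']*q[...,1]/q[...,2]+c['cy']).astype(np.float32),cv2.INTER_LINEAR)
    m=(im>130).astype(np.uint8); k=cv2.morphologyEx(m,cv2.MORPH_OPEN,np.ones((5,5)))
    cs,_=cv2.findContours(k,cv2.RETR_EXTERNAL,cv2.CHAIN_APPROX_NONE)
    cc=[q for q in cs if cv2.contourArea(q)>300]
    cc=max(cc,key=cv2.contourArea); (cx,cy),R=cv2.minEnclosingCircle(cc)
    th=np.radians(np.arange(0,360,1.)); rr=np.arange(r[0],r[1],.0005)/.0005
    px=cx+np.outer(rr,np.cos(th));py=cy+np.outer(rr,np.sin(th))
    p=cv2.remap(im,px.astype(np.float32),py.astype(np.float32),cv2.INTER_LINEAR).mean(0)
    p=np.convolve(np.r_[p[-3:],p,p[:3]],np.ones(7)/7,'valid')
    i=p.argmin(); a=(yaw-i)%360
    return a,round(p.min()),round(np.median(p)),(round(ctr[0]+(cx*.0005-.045),4),round(ctr[1]+(cy*.0005-.045),4),round(R*.0005,4)),im
E
python3 - <<'E'
from h import *
c=cam('wrist');d=cam('top')
a=needle(c,.2164);b=needle(d,.2164);print(a[:4],b[:4])
cv2.imwrite('pics/d1.png',cv2.resize(np.hstack([a[4],b[4]]),(800,400)))
E
```

```text
(np.float64(0.09999999999999964), 58, 213, (0.504, 0.0775, 0.0289)) (np.float64(24.100000000000023), 77, 99, (0.5167, 0.0882, 0.0435))[ WARN:0@0.757] global loadsave.cpp:1063 imwrite_ Unsupported depth image for selected encoder is fallbacked to CV_8U.
```

View pics/d1.png

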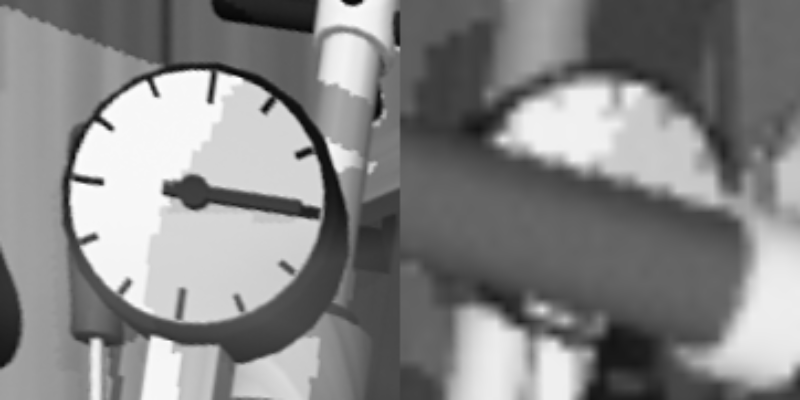

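The left crop, from the wrist camera, shows the dial clearly with the needle at 0°. The arm blocks the top view. I'll keep pressing in steps.

Call:
step_arm:
  series:
    - {"x": 0,"y": 0,"z": 0.006,"ax": 0,"ay": 0,"az": 0,"grip": 1}
    - {"x": 0,"y": 0,"z": 0.012,"ax": 0,"ay": 0,"az": 0,"grip": 1}
    - {"x": 0,"y": 0,"z": 0.018,"ax": 0,"ay": 0,"az": 0,"grip": 1}
    - {"x": 0,"y": 0,"z": 0.024,"ax": 0,"ay": 0,"az": 0,"grip": 1}
    - {"x": 0,"y": 0,"z": 0.024,"ax": 0,"ay": 0,"az": 0,"grip": 1}
  force: 20

```text
time: 4.1
tool_pos: [0.4919, 0.1613, 0.2394]
tcp_rot: [-3.133, -0.227, -0.001]
wrist_force: [-0.4, 0.8, 2.2]
width: 0.001
grip_force: 1.1
```

```bash
python3 - <<'E'
from h import *
c=cam('wrist');s=bot.read_state();print(s['time'],s['tool_pos'],s['wrist_force']);print(needle(c,.21)[:4])
E
```

```text
4.15 [0.49189543 0.16131707 0.23939827] [-0.62480679 -0.12020596  2.92887589]
(np.float64(0.09999999999999964), 54, 214, (0.5038, 0.0775, 0.0289))
```

Call:
step_arm:
  series:
    - {"x": 0,"y": 0,"z": 0.005,"ax": 0,"ay": 0,"az": 0,"grip": 1}
    - {"x": 0,"y": 0,"z": 0.01,"ax": 0,"ay": 0,"az": 0,"grip": 1}
    - {"x": 0,"y": 0,"z": 0.015,"ax": 0,"ay": 0,"az": 0,"grip": 1}
    - {"x": 0,"y": 0,"z": 0.02,"ax": 0,"ay": 0,"az": 0,"grip": 1}
    - {"x": 0,"y": 0,"z": 0.02,"ax": 0,"ay": 0,"az": 0,"grip": 1}
  force: 20

```text
time: 4.65
tool_pos: [0.4919, 0.1613, 0.2293]
tcp_rot: [-3.133, -0.227, -0.001]
wrist_force: [0.2, 0.0, 3.2]
width: 0.004
grip_force: 1.3
```

```bash
python3 - <<'E'
from h import *
c=cam('wrist');s=bot.read_state();print(s['time'],s['tool_pos'],s['wrist_force']);print(needle(c,.205)[:4])
E
```

```text
4.7 [0.49191645 0.16130958 0.22926518] [-0.2333589   0.71401518  2.11999559]
(np.float64(0.09999999999999964), 55, 216, (0.5057, 0.0802, 0.028))
```

Call:
step_arm:
  series:
    - {"x": 0,"y": 0,"z": 0.005,"ax": 0,"ay": 0,"az": 0,"grip": 1}
    - {"x": 0,"y": 0,"z": 0.01,"ax": 0,"ay": 0,"az": 0,"grip": 1}
    - {"x": 0,"y": 0,"z": 0.012,"ax": 0,"ay": 0,"az": 0,"grip": 1}
    - {"x": 0,"y": 0,"z": 0.012,"ax": 0,"ay": 0,"az": 0,"grip": 1}
  force: 20

```text
time: 5.1
tool_pos: [0.4919, 0.1613, 0.2234]
tcp_rot: [-3.133, -0.227, -0.001]
wrist_force: [-0.3, -1.0, 4.3]
width: 0.0
grip_force: 1.8
```

```bash
python3 - <<'E'
from h import *
c=cam('wrist');s=bot.read_state();print(s['time'],s['tool_pos'],s['wrist_force']);print(needle(c,.199,(.504,.0775))[:4])
E
```

```text
5.15 [0.49191104 0.16130708 0.22336716] [0.57511776 0.30957704 3.92803904]
(np.float64(5.1), 54, 218, (0.5056, 0.0801, 0.0281))
```

Call:
step_arm:
  series:
    - {"x": 0,"y": 0,"z": 0.004,"ax": 0,"ay": 0,"az": 0,"grip": 1}
    - {"x": 0,"y": 0,"z": 0.008,"ax": 0,"ay": 0,"az": 0,"grip": 1}
    - {"x": 0,"y": 0,"z": 0.012,"ax": 0,"ay": 0,"az": 0,"grip": 1}
    - {"x": 0,"y": 0,"z": 0.012,"ax": 0,"ay": 0,"az": 0,"grip": 1}
  force: 20

```text
time: 5.55
tool_pos: [0.4919, 0.1613, 0.2174]
tcp_rot: [-3.133, -0.227, -0.001]
wrist_force: [-0.3, -0.3, 3.7]
width: 0.0
grip_force: 2.0
```

```bash
python3 - <<'E'
from h import *
c=cam('wrist');s=bot.read_state();print(s['time'],s['tool_pos'],s['wrist_force']);print(needle(c,.193,(.504,.0775))[:4])
E
```

```text
5.6 [0.49190217 0.16132122 0.2174047 ] [-0.95830089  0.86018498  4.39300007]
(np.float64(90.10000000000002), 63, 219, (0.5056, 0.0801, 0.0281))
```

The needle reads 90°, a quarter turn. I'll lift off and move to a point on the robot's side of the handle.

Call:
step_arm:
  series:
    - {"x": 0,"y": 0,"z": -0.08,"ax": 0,"ay": 0,"az": 0,"grip": 1}
    - {"x": 0,"y": 0,"z": -0.166,"ax": 0,"ay": 0,"az": 0,"grip": 1}
    - {"x": -0.11,"y": 0.45,"z": -0.166,"ax": 0,"ay": 0,"az": 0,"grip": 1}
    - {"x": -0.11,"y": 0.45,"z": -0.166,"ax": 0,"ay": 0,"az": 0,"grip": 1}
    - {"x": -0.11,"y": 0.45,"z": -0.166,"ax": 0,"ay": 0,"az": 0,"grip": 1}
    - {"x": -0.11,"y": 0.45,"z": -0.166,"ax": 0,"ay": 0,"az": 0,"grip": 1}
    - {"x": -0.11,"y": 0.45,"z": -0.166,"ax": 0,"ay": 0,"az": 0,"grip": 1}
    - {"x": -0.11,"y": 0.45,"z": -0.166,"ax": 0,"ay": 0,"az": 0,"grip": 1}
    - {"x": -0.11,"y": 0.45,"z": -0.166,"ax": 0,"ay": 0,"az": 0,"grip": 1}
  force: 20

```text
time: 6.5
tool_pos: [0.4692, -0.0697, 0.2993]
tcp_rot: [-3.133, -0.224, 0.002]
wrist_force: [-0.3, 0.2, -0.6]
width: 0.005
grip_force: 0.0
```

```bash
python3 - <<'E'
from h import *
np.set_printoptions(precision=4,suppress=True)
c=cam('wrist','w2.png');s=bot.read_state();p=np.array(s['tool_pos']);print(s['time'],p,s['wrist_force']);print(needle(c,.193,(.504,.0775))[:4])
for X in([.524,-.061,.143],[.524+.0574,-.061+.0082,.085],[.524-.0574,-.061-.0082,.085]):print(proj(c,X))
print('tool xaxis',Ro.from_rotvec(s['tcp_rot']).as_matrix()[:,0])
E
```

```text
6.55 [ 0.4695 -0.069   0.2995] [ 0.0409 -0.2466 -0.3845]
(np.float64(90.10000000000002), 99, 246, (0.5051, 0.0755, 0.0283))
[317.1855 118.9021]
[317.4393  54.3224]
[317.5808 171.9535]
tool xaxis [ 0.9896  0.1437 -0.0012]
```

View pics/w2.png

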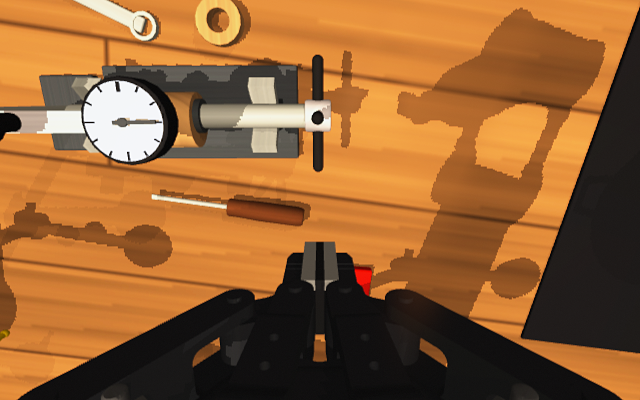

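The view matches the prediction: upright spoke tip at (317,118), handle spokes from (317,55) to (317,170). The dial is at (127,121) with the needle at 90°. Next I'll lower beside the upright spoke.

Call:
step_arm:
  series:
    - {"x": 0,"y": 0,"z": 0.1,"ax": 0,"ay": 0,"az": 0,"grip": 1}
    - {"x": 0,"y": 0,"z": 0.2,"ax": 0,"ay": 0,"az": 0,"grip": 1}
    - {"x": 0,"y": 0,"z": 0.3,"ax": 0,"ay": 0,"az": 0,"grip": 1}
    - {"x": 0,"y": 0,"z": 0.368,"ax": 0,"ay": 0,"az": 0,"grip": 1}
    - {"x": 0.03,"y": 0,"z": 0.368,"ax": 0,"ay": 0,"az": 0,"grip": 1}
    - {"x": 0.06,"y": 0,"z": 0.368,"ax": 0,"ay": 0,"az": 0,"grip": 1}
    - {"x": 0.06,"y": 0,"z": 0.368,"ax": 0,"ay": 0,"az": 0,"grip": 1}
  force: 20

```text
time: 7.25
tool_pos: [0.505, -0.0645, 0.1197]
tcp_rot: [3.132, 0.23, 0.011]
wrist_force: [0.3, -0.5, 0.9]
width: 0.002
grip_force: 0.0
```

Call:
step_arm:
  series:
    - {"x": 0.008,"y": 0,"z": 0,"ax": 0,"ay": 0,"az": 0,"grip": 1}
    - {"x": 0.016,"y": 0,"z": 0,"ax": 0,"ay": 0,"az": 0,"grip": 1}
    - {"x": 0.024,"y": 0,"z": 0,"ax": 0,"ay": 0,"az": 0,"grip": 1}
    - {"x": 0.032,"y": 0,"z": 0,"ax": 0,"ay": 0,"az": 0,"grip": 1}
    - {"x": 0.04,"y": 0,"z": 0,"ax": 0,"ay": 0,"az": 0,"grip": 1}
    - {"x": 0.048,"y": 0,"z": 0,"ax": 0,"ay": 0,"az": 0,"grip": 1}
    - {"x": 0.056,"y": 0,"z": 0,"ax": 0,"ay": 0,"az": 0,"grip": 1}
    - {"x": 0.064,"y": 0,"z": 0,"ax": 0,"ay": 0,"az": 0,"grip": 1}
    - {"x": 0.07,"y": 0,"z": 0,"ax": 0,"ay": 0,"az": 0,"grip": 1}
    - {"x": 0.07,"y": 0,"z": 0,"ax": 0,"ay": 0,"az": 0,"grip": 1}
  force: 20

```text
time: 8.25
tool_pos: [0.5347, -0.0599, 0.1162]
tcp_rot: [-3.133, -0.227, -0.001]
wrist_force: [-0.3, 0.3, -0.0]
width: 0.001
grip_force: 0.2
```

Call:
step_arm:
  series:
    - {"x": -0.004,"y": 0,"z": 0,"ax": 0,"ay": 0,"az": 0,"grip": 1}
    - {"x": -0.01,"y": 0,"z": -0.05,"ax": 0,"ay": 0,"az": 0,"grip": 1}
    - {"x": -0.01,"y": 0,"z": -0.15,"ax": 0,"ay": 0,"az": 0,"grip": 1}
    - {"x": -0.13,"y": 0,"z": -0.25,"ax": 0,"ay": 0,"az": 0,"grip": 1}
    - {"x": -0.13,"y": 0,"z": -0.368,"ax": 0,"ay": 0,"az": 0,"grip": 1}
    - {"x": -0.13,"y": 0,"z": -0.368,"ax": 0,"ay": 0,"az": 0,"grip": 1}
    - {"x": -0.13,"y": 0,"z": -0.368,"ax": 0,"ay": 0,"az": 0,"grip": 1}
  force: 20

```text
time: 8.95
tool_pos: [0.472, -0.07, 0.3069]
tcp_rot: [3.13, 0.226, 0.019]
wrist_force: [0.6, 0.0, 0.0]
width: -0.004
grip_force: 0.0
```

```bash
cat >> h.py <<'E'
H=np.array([.524,-.061,.085]); U=np.array([.990,.141,0]); Z=np.array([0,0,1.])
def lean(c):
    # extents of black spokes along the handle's plane, compared with model ends (58 mm reach, 11 mm thick)
    g=c['img'].max(2); col=int(round(proj(c,H+.04*Z)[0]))
    m=(g[10:225,col-8:col+9]<75).sum(1)>4
    rows=np.where(m)[0]+10
    def ext(t):
        v=[]
        for k in range(4):
            a=np.radians(t+90*k); d=np.sin(a)*U+np.cos(a)*Z; n=np.cos(a)*U-np.sin(a)*Z
            v+=[proj(c,H+.058*d+s*.0055*n)[1] for s in(-1,1)]
        return min(v),max(v)
    return rows.min(),rows.max(),ext
E
python3 - <<'E'
from h import *
c=cam('wrist','w3.png');s=bot.read_state();print(s['time'],s['tool_pos'],s['wrist_force']);print(needle(c,.193,(.504,.0775))[:4])
lo,hi,ext=lean(c);print(lo,hi,[(t,np.round(ext(t),1).tolist()) for t in range(20,76,5)])
cv2.imwrite('pics/w3c.png',cv2.resize(c['img'][30:200,60:380,::-1],None,fx=2.5,fy=2.5))
E
```

```text
9.0 [ 0.47126087 -0.06970604  0.30390531] [-0.08527633 -0.48540403 -0.46477308]
(np.float64(135.1), 91, 246, (0.505, 0.0755, 0.0283))
78 168 [(20, [64.9, 176.9]), (25, [66.9, 176.5]), (30, [69.3, 175.5]), (35, [72.0, 174.2]), (40, [75.0, 172.3]), (45, [72.0, 170.0]), (50, [68.8, 167.3]), (55, [66.2, 164.5]), (60, [64.1, 167.2]), (65, [62.5, 169.5]), (70, [61.4, 171.6]), (75, [60.9, 173.4])]
```

View pics/w3c.png

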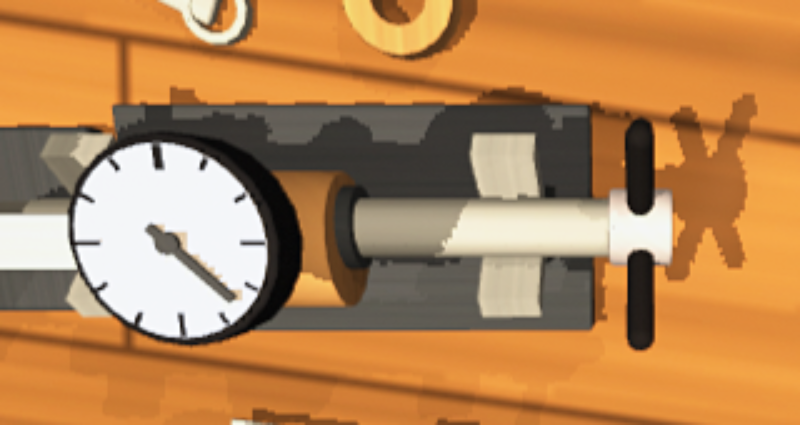

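The needle is at 135°, a rise of 3.1 mm, and the spokes lean about 43° by contact geometry. The high spot is therefore 80° or 143° from the start. A second push on the same spoke, to about 65°, will settle which.

Call:
step_arm:
  series:
    - {"x": 0.1,"y": 0,"z": 0,"ax": 0,"ay": 0,"az": 0,"grip": 1}
    - {"x": 0.108,"y": 0,"z": 0.1,"ax": 0,"ay": 0,"az": 0,"grip": 1}
    - {"x": 0.108,"y": 0,"z": 0.2,"ax": 0,"ay": 0,"az": 0,"grip": 1}
    - {"x": 0.108,"y": 0,"z": 0.26,"ax": 0,"ay": 0,"az": 0,"grip": 1}
    - {"x": 0.108,"y": 0,"z": 0.32,"ax": 0,"ay": 0,"az": 0,"grip": 1}
    - {"x": 0.108,"y": 0,"z": 0.36,"ax": 0,"ay": 0,"az": 0,"grip": 1}
    - {"x": 0.108,"y": 0,"z": 0.378,"ax": 0,"ay": 0,"az": 0,"grip": 1}
    - {"x": 0.108,"y": 0,"z": 0.378,"ax": 0,"ay": 0,"az": 0,"grip": 1}
  force: 20

```text
time: 9.8
tool_pos: [0.5213, -0.0611, 0.1086]
tcp_rot: [-3.132, -0.227, 0.008]
wrist_force: [-0.5, -0.1, -0.6]
width: 0.002
grip_force: 0.0
```

Call:
step_arm:
  series:
    - {"x": 0.008,"y": 0,"z": 0,"ax": 0,"ay": 0,"az": 0,"grip": 1}
    - {"x": 0.016,"y": 0,"z": 0,"ax": 0,"ay": 0,"az": 0,"grip": 1}
    - {"x": 0.024,"y": 0,"z": 0,"ax": 0,"ay": 0,"az": 0,"grip": 1}
    - {"x": 0.032,"y": 0,"z": 0,"ax": 0,"ay": 0,"az": 0,"grip": 1}
    - {"x": 0.04,"y": 0,"z": 0,"ax": 0,"ay": 0,"az": 0,"grip": 1}
    - {"x": 0.048,"y": 0,"z": 0,"ax": 0,"ay": 0,"az": 0,"grip": 1}
    - {"x": 0.056,"y": 0,"z": 0,"ax": 0,"ay": 0,"az": 0,"grip": 1}
    - {"x": 0.064,"y": 0,"z": 0,"ax": 0,"ay": 0,"az": 0,"grip": 1}
    - {"x": 0.064,"y": 0,"z": 0,"ax": 0,"ay": 0,"az": 0,"grip": 1}
    - {"x": 0.064,"y": 0,"z": 0,"ax": 0,"ay": 0,"az": 0,"grip": 1}
  force: 20

```text
time: 10.8
tool_pos: [0.5556, -0.0568, 0.1115]
tcp_rot: [3.133, 0.227, 0.002]
wrist_force: [-0.6, 0.3, 1.1]
width: 0.004
grip_force: 0.1
```

Call:
step_arm:
  series:
    - {"x": -0.004,"y": 0,"z": 0,"ax": 0,"ay": 0,"az": 0,"grip": 1}
    - {"x": -0.008,"y": 0,"z": -0.05,"ax": 0,"ay": 0,"az": 0,"grip": 1}
    - {"x": -0.008,"y": 0,"z": -0.15,"ax": 0,"ay": 0,"az": 0,"grip": 1}
    - {"x": -0.1,"y": 0,"z": -0.25,"ax": 0,"ay": 0,"az": 0,"grip": 1}
    - {"x": -0.172,"y": 0,"z": -0.32,"ax": 0,"ay": 0,"az": 0,"grip": 1}
    - {"x": -0.172,"y": 0,"z": -0.378,"ax": 0,"ay": 0,"az": 0,"grip": 1}
    - {"x": -0.172,"y": 0,"z": -0.378,"ax": 0,"ay": 0,"az": 0,"grip": 1}
    - {"x": -0.172,"y": 0,"z": -0.378,"ax": 0,"ay": 0,"az": 0,"grip": 1}
  force: 20

```text
time: 11.6
tool_pos: [0.4703, -0.0696, 0.3021]
tcp_rot: [3.132, 0.227, 0.007]
wrist_force: [-0.4, -0.2, 0.6]
width: -0.001
grip_force: 0.0
```

```bash
cat >> h.py <<'E'
def ang(c):
    # pixel ends of the black spokes (rounded ends) against the two upper spokes' directions
    lo,hi,_=lean(c)
    def caps(t):
        v=[]
        for k in(0,-90,90,180):
            a=np.radians(t+k); p=H+.0525*(np.sin(a)*U+np.cos(a)*Z); r=proj(c,p)[1]; d=c['fy']*.0055/(c['R']@p+c['t'])[2]; v+=[r-d,r+d]
        return min(v),max(v)
    return lo,hi,[(t,np.round(caps(t),1).tolist()) for t in range(0,91,6)]
E
python3 - <<'E'
from h import *
c=cam('wrist','w4.png');s=bot.read_state();print(s['time'],s['tool_pos'],s['wrist_force']);print(needle(c,.193,(.504,.0775))[:4]);print(ang(c))
E
```

```text
11.65 [ 0.46968358 -0.06933932  0.30024164] [ 0.93685671 -0.50131001 -0.89735857]
(np.float64(163.1), 85, 246, (0.5049, 0.0754, 0.0283))
(np.int64(62), np.int64(162), [(0, [57.7, 173.7]), (6, [58.7, 174.5]), (12, [60.3, 174.7]), (18, [62.4, 174.4]), (24, [64.9, 173.5]), (30, [67.9, 172.0]), (36, [71.3, 170.0]), (42, [73.2, 167.3]), (48, [69.0, 163.9]), (54, [65.4, 160.1]), (60, [62.4, 162.9]), (66, [60.1, 165.9]), (72, [58.5, 168.5]), (78, [57.6, 170.7]), (84, [57.3, 172.4]), (90, [57.7, 173.7])])
```

The needle is at 163° and the lean is about 61°, so the high spot is 120–130° from the start and about 65° remain. Next I'll push the following spoke, now leaning about 29° towards the robot, to slightly past upright.

Call:
step_arm:
  series:
    - {"x": 0,"y": 0,"z": 0.1,"ax": 0,"ay": 0,"az": 0,"grip": 1}
    - {"x": 0,"y": 0,"z": 0.2,"ax": 0,"ay": 0,"az": 0,"grip": 1}
    - {"x": 0,"y": 0,"z": 0.3,"ax": 0,"ay": 0,"az": 0,"grip": 1}
    - {"x": 0,"y": 0,"z": 0.368,"ax": 0,"ay": 0,"az": 0,"grip": 1}
    - {"x": 0,"y": 0,"z": 0.368,"ax": 0,"ay": 0,"az": 0,"grip": 1}
    - {"x": 0.008,"y": 0,"z": 0.368,"ax": 0,"ay": 0,"az": 0,"grip": 1}
    - {"x": 0.014,"y": 0,"z": 0.368,"ax": 0,"ay": 0,"az": 0,"grip": 1}
    - {"x": 0.02,"y": 0,"z": 0.368,"ax": 0,"ay": 0,"az": 0,"grip": 1}
    - {"x": 0.026,"y": 0,"z": 0.368,"ax": 0,"ay": 0,"az": 0,"grip": 1}
    - {"x": 0.032,"y": 0,"z": 0.368,"ax": 0,"ay": 0,"az": 0,"grip": 1}
  force: 20

```text
time: 12.65
tool_pos: [0.486, -0.0671, 0.1176]
tcp_rot: [3.133, 0.228, 0.001]
wrist_force: [-2.8, -0.0, 2.9]
width: -0.0
grip_force: 1.6
```

Call:
step_arm:
  series:
    - {"x": 0.008,"y": 0,"z": 0,"ax": 0,"ay": 0,"az": 0,"grip": 1}
    - {"x": 0.016,"y": 0,"z": 0,"ax": 0,"ay": 0,"az": 0,"grip": 1}
    - {"x": 0.024,"y": 0,"z": 0,"ax": 0,"ay": 0,"az": 0,"grip": 1}
    - {"x": 0.032,"y": 0,"z": 0,"ax": 0,"ay": 0,"az": 0,"grip": 1}
    - {"x": 0.04,"y": 0,"z": 0,"ax": 0,"ay": 0,"az": 0,"grip": 1}
    - {"x": 0.048,"y": 0,"z": 0,"ax": 0,"ay": 0,"az": 0,"grip": 1}
    - {"x": 0.056,"y": 0,"z": 0,"ax": 0,"ay": 0,"az": 0,"grip": 1}
    - {"x": 0.06,"y": 0,"z": 0,"ax": 0,"ay": 0,"az": 0,"grip": 1}
    - {"x": 0.06,"y": 0,"z": 0,"ax": 0,"ay": 0,"az": 0,"grip": 1}
  force: 20

```text
time: 13.55
tool_pos: [0.5159, -0.0626, 0.1163]
tcp_rot: [3.133, 0.227, 0.001]
wrist_force: [0.1, -0.1, 0.7]
width: -0.002
grip_force: 0.4
```

Call:
step_arm:
  series:
    - {"x": -0.006,"y": 0,"z": 0,"ax": 0,"ay": 0,"az": 0,"grip": 1}
    - {"x": -0.02,"y": 0,"z": -0.02,"ax": 0,"ay": 0,"az": 0,"grip": 1}
    - {"x": -0.02,"y": 0,"z": -0.12,"ax": 0,"ay": 0,"az": 0,"grip": 1}
    - {"x": -0.06,"y": 0,"z": -0.22,"ax": 0,"ay": 0,"az": 0,"grip": 1}
    - {"x": -0.092,"y": 0,"z": -0.3,"ax": 0,"ay": 0,"az": 0,"grip": 1}
    - {"x": -0.092,"y": 0,"z": -0.368,"ax": 0,"ay": 0,"az": 0,"grip": 1}
    - {"x": -0.092,"y": 0,"z": -0.368,"ax": 0,"ay": 0,"az": 0,"grip": 1}
    - {"x": -0.092,"y": 0,"z": -0.368,"ax": 0,"ay": 0,"az": 0,"grip": 1}
  force: 20

```text
time: 14.35
tool_pos: [0.47, -0.0695, 0.3021]
tcp_rot: [3.132, 0.227, 0.006]
wrist_force: [-0.6, 0.4, -1.1]
width: -0.001
grip_force: 0.0
```

```bash
python3 - <<'E'
from h import *
c=cam('wrist','w5.png');s=bot.read_state();print(s['time'],s['tool_pos'],s['wrist_force']);print(needle(c,.193,(.504,.0775))[:4]);print(ang(c))
cv2.imwrite('pics/w5c.png',cv2.resize(c['img'][30:200,60:380,::-1],None,fx=2.5,fy=2.5))
E
```

```text
14.4 [ 0.46922754 -0.06931897  0.30029102] [-0.16898559 -0.7643767  -0.74421554]
(np.float64(199.1), 85, 246, (0.5049, 0.0755, 0.0283))
(np.int64(61), np.int64(172), [(0, [57.2, 173.2]), (6, [58.2, 174.0]), (12, [59.8, 174.3]), (18, [61.9, 174.0]), (24, [64.4, 173.1]), (30, [67.4, 171.6]), (36, [70.8, 169.5]), (42, [72.7, 166.8]), (48, [68.4, 163.5]), (54, [64.8, 159.6]), (60, [61.8, 162.5]), (66, [59.6, 165.5]), (72, [58.0, 168.0]), (78, [57.0, 170.2]), (84, [56.8, 172.0]), (90, [57.2, 173.2])])
```

View pics/w5c.png

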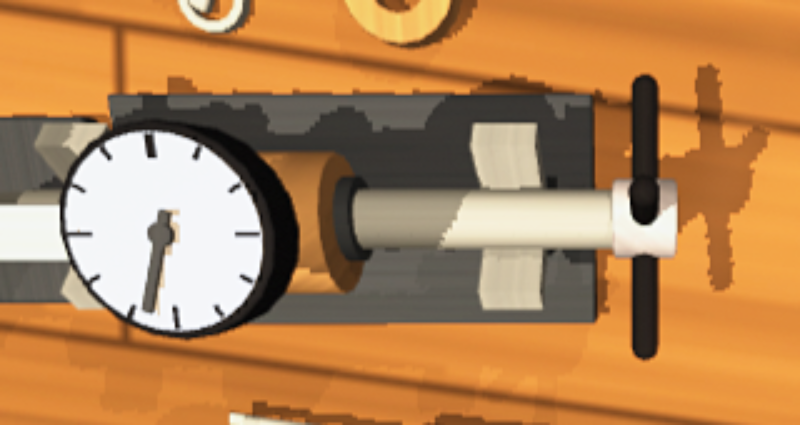

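The needle is at 199° and the spoke leans about 14° away, so about 104° turned in total. The estimated peak is 120–128°, reading 202–209°. I'll advance in small steps, reading the needle each time.

Call:
step_arm:
  series:
    - {"x": 0.06,"y": 0,"z": 0.1,"ax": 0,"ay": 0,"az": 0,"grip": 1}
    - {"x": 0.06,"y": 0,"z": 0.2,"ax": 0,"ay": 0,"az": 0,"grip": 1}
    - {"x": 0.06,"y": 0,"z": 0.3,"ax": 0,"ay": 0,"az": 0,"grip": 1}
    - {"x": 0.06,"y": 0,"z": 0.368,"ax": 0,"ay": 0,"az": 0,"grip": 1}
    - {"x": 0.06,"y": 0,"z": 0.368,"ax": 0,"ay": 0,"az": 0,"grip": 1}
    - {"x": 0.076,"y": 0,"z": 0.368,"ax": 0,"ay": 0,"az": 0,"grip": 1}
    - {"x": 0.088,"y": 0,"z": 0.368,"ax": 0,"ay": 0,"az": 0,"grip": 1}
    - {"x": 0.096,"y": 0,"z": 0.368,"ax": 0,"ay": 0,"az": 0,"grip": 1}
    - {"x": 0.104,"y": 0,"z": 0.368,"ax": 0,"ay": 0,"az": 0,"grip": 1}
    - {"x": 0.112,"y": 0,"z": 0.368,"ax": 0,"ay": 0,"az": 0,"grip": 1}
    - {"x": 0.112,"y": 0,"z": 0.368,"ax": 0,"ay": 0,"az": 0,"grip": 1}
    - {"x": 0.112,"y": 0,"z": 0.368,"ax": 0,"ay": 0,"az": 0,"grip": 1}
  force: 20

```text
time: 15.6
tool_pos: [0.5259, -0.0612, 0.1168]
tcp_rot: [3.133, 0.227, 0.002]
wrist_force: [0.1, -0.2, -0.0]
width: -0.0
grip_force: 0.0
```

Call:
step_arm:
  series:
    - {"x": -0.006,"y": 0,"z": 0,"ax": 0,"ay": 0,"az": 0,"grip": 1}
    - {"x": -0.02,"y": 0,"z": -0.02,"ax": 0,"ay": 0,"az": 0,"grip": 1}
    - {"x": -0.02,"y": 0,"z": -0.12,"ax": 0,"ay": 0,"az": 0,"grip": 1}
    - {"x": -0.06,"y": 0,"z": -0.22,"ax": 0,"ay": 0,"az": 0,"grip": 1}
    - {"x": -0.112,"y": 0,"z": -0.3,"ax": 0,"ay": 0,"az": 0,"grip": 1}
    - {"x": -0.112,"y": 0,"z": -0.368,"ax": 0,"ay": 0,"az": 0,"grip": 1}
    - {"x": -0.112,"y": 0,"z": -0.368,"ax": 0,"ay": 0,"az": 0,"grip": 1}
    - {"x": -0.112,"y": 0,"z": -0.368,"ax": 0,"ay": 0,"az": 0,"grip": 1}
  force: 20

```text
time: 16.4
tool_pos: [0.4699, -0.0695, 0.3022]
tcp_rot: [3.132, 0.227, 0.006]
wrist_force: [-1.1, 0.5, -1.0]
width: 0.003
grip_force: 0.0
```

```bash
python3 - <<'E'
from h import *
c=cam('wrist','w6.png');s=bot.read_state();print(s['time'],s['tool_pos'],s['wrist_force']);print(needle(c,.193,(.504,.0775))[:4]);print(ang(c)[:2])
E
```

```text
16.45 [ 0.46922909 -0.06931114  0.30031535] [ 0.07281695  0.28542603 -0.45744475]
(np.float64(204.1), 84, 246, (0.5049, 0.0754, 0.0283))
(np.int64(68), np.int64(170))
```

```bash
sed -i 's/    i=p.argmin(); a=(yaw-i)%360/    i=p.argmin(); j=np.arange(-8,9); w=np.clip(np.median(p)-p[(i+j)%360]-40,0,None); i=i+(j*w).sum()\/w.sum(); a=(yaw-i)%360/' h.py
python3 - <<'E'
from h import *
print([round(needle(cam('wrist'),.193,(.504,.0775))[0],2) for _ in range(2)])
E
```

```text
[np.float64(205.4), np.float64(205.15)]
```

Call:
step_arm:
  series:
    - {"x": 0.08,"y": 0,"z": 0.1,"ax": 0,"ay": 0,"az": 0,"grip": 1}
    - {"x": 0.085,"y": 0,"z": 0.2,"ax": 0,"ay": 0,"az": 0,"grip": 1}
    - {"x": 0.085,"y": 0,"z": 0.3,"ax": 0,"ay": 0,"az": 0,"grip": 1}
    - {"x": 0.085,"y": 0,"z": 0.368,"ax": 0,"ay": 0,"az": 0,"grip": 1}
    - {"x": 0.085,"y": 0,"z": 0.368,"ax": 0,"ay": 0,"az": 0,"grip": 1}
    - {"x": 0.096,"y": 0,"z": 0.368,"ax": 0,"ay": 0,"az": 0,"grip": 1}
    - {"x": 0.106,"y": 0,"z": 0.368,"ax": 0,"ay": 0,"az": 0,"grip": 1}
    - {"x": 0.113,"y": 0,"z": 0.368,"ax": 0,"ay": 0,"az": 0,"grip": 1}
    - {"x": 0.119,"y": 0,"z": 0.368,"ax": 0,"ay": 0,"az": 0,"grip": 1}
    - {"x": 0.119,"y": 0,"z": 0.368,"ax": 0,"ay": 0,"az": 0,"grip": 1}
    - {"x": 0.119,"y": 0,"z": 0.368,"ax": 0,"ay": 0,"az": 0,"grip": 1}
  force: 20

```text
time: 17.65
tool_pos: [0.5296, -0.0608, 0.1174]
tcp_rot: [3.133, 0.227, 0.004]
wrist_force: [-0.0, -1.0, -0.1]
width: 0.0
grip_force: 0.0
```

Call:
step_arm:
  series:
    - {"x": -0.006,"y": 0,"z": 0,"ax": 0,"ay": 0,"az": 0,"grip": 1}
    - {"x": -0.02,"y": 0,"z": -0.02,"ax": 0,"ay": 0,"az": 0,"grip": 1}
    - {"x": -0.02,"y": 0,"z": -0.12,"ax": 0,"ay": 0,"az": 0,"grip": 1}
    - {"x": -0.06,"y": 0,"z": -0.22,"ax": 0,"ay": 0,"az": 0,"grip": 1}
    - {"x": -0.119,"y": 0,"z": -0.3,"ax": 0,"ay": 0,"az": 0,"grip": 1}
    - {"x": -0.119,"y": 0,"z": -0.368,"ax": 0,"ay": 0,"az": 0,"grip": 1}
    - {"x": -0.119,"y": 0,"z": -0.368,"ax": 0,"ay": 0,"az": 0,"grip": 1}
    - {"x": -0.119,"y": 0,"z": -0.368,"ax": 0,"ay": 0,"az": 0,"grip": 1}
  force: 20

```text
time: 18.45
tool_pos: [0.4699, -0.0695, 0.3021]
tcp_rot: [3.132, 0.227, 0.006]
wrist_force: [0.2, -0.3, -1.5]
width: -0.001
grip_force: 0.0
```

```bash
python3 - <<'E'
from h import *
for _ in range(3): c=cam('wrist');print(round(needle(c,.193,(.504,.0775))[0],2),ang(c)[:2])
s=bot.read_state();print(s['time'],s['tool_pos'])
E
```

```text
205.94 (np.int64(70), np.int64(168))
205.29 (np.int64(68), np.int64(167))
205.06 (np.int64(67), np.int64(167))
18.6 [ 0.46869824 -0.06910334  0.29851111]
```

The needle holds at about 205.2° across the last 5°, so that step straddles the peak, and it agrees with the fitted high spot near 124°. The arm is clear of everything, so I'm handing in.

```bash
python3 -c "
from workcell import bot
print(bot.finish_job())"
```

```text
the job is handed in; nothing more can be done
None
```

The job is handed in: the knob was pressed to a 90° needle reading, then the spindle was turned about 124° to where the needle levelled off at about 205°. I didn't turn past the peak to check it, so the high spot could be a few degrees off; everything is let go and the arm is clear.

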